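# Seat the splined gear on its drive and hold it down

## Task

Pick the splined gear, the one with the square boss, out of the parts tray, turn it until its bore meshes with the four keys of the upright shaft on the gearbox, slide it down the shaft and press it fully home against the spring plate, boss upward. Finish while still holding it pressed down with the gripper, so that a clip could be fitted; do not let go. Leave the plain gear with the round boss in the tray and do not disturb the gauge, spanner and small carton on the bench.

Things in the scene. Friction and masses are not known exactly. Their poses are not given: they have to be found in the camera images.
- spline_gear: the gear to fit, grey plastic, 46 mm tall, about 160 g: toothed disc 76 mm across, 14 mm thick, with a SQUARE boss 38 x 38 mm standing on it, from 14 to 46 mm above the underside; lies in the tray boss up. Origin: centre of the underside; z up out of the boss; x and y square to the boss's faces
- bore_top (a point): centre of the splined gear's bore at the top of the boss, 46 mm above its underside; axes as the gear. The bore goes right through, 30 mm wide, with four inward teeth 6 mm wide on the boss's diagonals, 20.7 mm between opposite teeth. Its four grooves so lie along +-x and +-y and fit the shaft at every quarter turn, with about 1.2 mm and 0.1 rad to spare each way
- plain_gear: the other gear in the tray, same material and disc, with a ROUND boss 38 mm across and a plain round bore; stays in the tray. Origin: centre of the underside, z up. The two gears may change places
- tray: black open parts tray 240 (its x) x 360 (its y) x 30 mm high, floor and walls 4 mm, fixed; origin: centre of the underside. One gear lies in each half, about 80 mm from the middle along y; two brass hose barbs 21 mm high lie at the middle of the long edges, a rubber bung 30 mm high and a steel ferrule 45 mm high in two opposite corners
- drive: grey gearbox, fixed to the bench: foot 130 (its x) x 110 (its y) mm, body 98 x 98 mm, top 60 mm above the bench, with an upright shaft in the middle. Origin: on the shaft's axis at bench level, z up; x and y point along the shaft's four keys, square to the body's faces
- shaft_top (a point): tip of the fixed steel shaft, on its axis, 116 mm above the bench; axes as the gearbox. Round core 17 mm across, tip slightly coned; four keys along +-x and +-y, 8 mm wide, 27 mm across opposite keys, their tops 100 mm above the bench: a gear that is not turned to match slips over the bare core and stands on the key tops
- thrust_plate (a joint): how far the round spring plate (60 mm across) round the shaft's foot is pressed down, in m: 0 free (its top 74 mm above the bench), 0.008 on its stop (top, and so the underside of the fully home gear, at 66 mm). The spring pushes up with 6 N at 0 and 12 N at 0.008 and lifts the gear when it is let go
- gauge: pressure gauge 94 x 68 x 28 mm lying on the bench, bystander; origin: centre of the underside
- spanner_13: spanner 31 x 182 x 8 mm lying on the bench, bystander; origin: centre of the underside
- carton_gasket: small cardboard carton 70 x 101 x 50 mm on the bench, bystander; origin: centre of the underside
There are look-alikes about, which are no part of the job. Leave any turquoise look-alike of the spline_gear alone.

How it is judged:
By the outcome, as a careful person would: the job done as asked, in the order asked, and still so for the second after the job is handed in, while the arm keeps its last pose, push and grip.
It also fails if it takes over 40 s, if anything falls off the work surface, if the arm or the gripper's body presses on something with over 40 N, if the wrist force passes 120 N, or if a joint passes its speed limit or range.

## Robot

A 6-joint arm with a two-finger parallel gripper is mounted at the origin on a cart in front of the work surface, level with it; the furniture and walls round the work are solid. World frame = base frame: x ahead of the robot, y to its left, z up, the work surface at z = 0. Lengths are in m, angles in rad, forces in N, time in s.
With the tool pointing down it reaches from about 0.375 to 0.9 m from the base axis. Payload 3.1 kg.
Tool frame: the origin (TCP) lies between the finger pads; the fingertips stand 17 mm ahead of it and the grasp point (between the pads) lies 2 mm behind it; z points along the fingers, y is the line along which they close (so a half turn about z gives the same grasp; the last joint's range is limited). The gripper opens to 85 mm and grips with 20 to 120 N. Pads are 22 mm wide; open, the fingers measure 114 mm over their backs; the gripper's body (76 mm by 85 mm) begins 54 mm behind the grasp point. The pads swing forward as they close: fully open they stand 13 mm farther back than shut.
Start: joints at [0.997, 0.527, 1.433, -0, 1.181, -0.178], TCP at [0.241, 0.577, 0.248] pointing down, gripper open.
Joint ranges: [-3.08, 3.08], [-0.75, 2.2], [0.22, 2.44], [-1.43, 4.57], [0, 2.65], [-2.85, 2.85]. Speed limits (rad/s): [2.79, 2.79, 3.14, 3.14, 3.14, 3.14].

## Interface

Orientations are given as a unit quaternion [x, y, z, w].
In Python, from station import sense, vision, order gives the robot as it stands.
- The arm moves only by the shell command python3 -m crank 'ROWS' [OPENING] [FORCE]. ROWS is JSON, a list of rows, each an object with "dp": the shift along the world's x, y, z in units of 30 mm (1.0 is 30 mm), a list of three; "angular": the turn, a rotation vector about the world's x, y, z in degrees, a list of three. In form: [{"dp": [dx, dy, dz], "angular": [ax, ay, az]}, ...]. A call has 1 to 20 rows; each row shifts and turns the commanded pose from where the row before left it; what a row does not reach is not made up. A row lasts 1/10 s, in which the tool goes at most 50 mm and 8.59 degrees, less where a joint would pass 70% of its speed; a pose out of reach is approached as far as the arm can. A call is refused whole if a number of a shift passes 1 or a number of a turn 8.59, either way. A call with a gripper value outside its range is refused whole. OPENING is the closure, from 0 (fully open) to 1 (shut), set as the call begins (- or left out, the last holds). The fingers move at their own pace and stop on an object; FORCE is the grip in N (left out, the last holds). Time passes only in rows, so rows that do not move let the fingers close. It gives the time, the measured TCP pose, the force, the opening and the grip force at its end, in the units of the state.
- sense(): the state, without advancing time (a new reading comes with each control period).
- vision.snapshot(name): name is "side" or "top"; returns a dict with "image" (384x512x3 uint8, blue, green, red), "range_z" (384x512 float32, m along the optical axis (not along the pixel's ray), 0 where there is no reading), "mtx" (3x3 intrinsics, pixels), "pose" (4x4, takes a point from camera to world coordinates). Camera axes: x right, y down, z forward; pixel columns grow to the right and rows downward; lengths in m; the calibration is good to about 2 mm. A picture is of the moment at which its call begins.
- order.sign_off(): hands the job in; it is judged then, once.
The state is a dict: "t": time; "q": joint angles; "qd": joint speeds; "tau": joint torques, N m; "tcp_pos": TCP position; "tool_rot": TCP orientation; "force": force on the tool from outside, world axes, zero at the start; "ft_torque": the same for the moment, N m; "finger_gap": opening from 0.0 (shut) to 1.0 (fully open); "gripper_force": force on a finger pad.
Only numpy, scipy, OpenCV 4.12 (cv2) and the standard library are available. Lean on these libraries where they do the work, as an engineer would, in place of code of your own. Each camera call takes 0.05 s, during which the arm holds its last target. There are 200 camera calls.

## Working session

There is one attempt and no reset: what is moved stays moved. The work goes in short steps, Python scripts to look and compute and a shell command to move; the robot and the scene stay as the last step left them, time stands still between calls to the robot, and variables do not carry over. Pictures are saved under pics/ and viewed, at most 10 in all, crops included, and the job is handed in when it is done.

```bash
ls; mkdir -p pics; python3 - <<'E'
from station import sense,vision
import cv2,numpy as np
for n in("top","side"):
    s=vision.snapshot(n); cv2.imwrite(f"pics/{n}0.png",s["image"]); np.savez(f"{n}0.npz",**s)
    print(n,s["mtx"].round(1).tolist(),s["pose"].round(3).tolist())
s=sense();print(s["t"],s["tcp_pos"],s["tool_rot"],s["force"])
E
```

```text
pics
top [[375.4, 0.0, 256.2], [0.0, 375.4, 193.8], [0.0, 0.0, 1.0]] [[-0.406, -0.887, 0.221, 0.266], [-0.914, 0.393, -0.102, -0.003], [0.003, -0.243, -0.97, 1.19], [0.0, 0.0, 0.0, 1.0]]
side [[409.0, 0.0, 248.9], [0.0, 409.0, 187.5], [0.0, 0.0, 1.0]] [[0.91, -0.236, 0.34, 0.042], [-0.414, -0.552, 0.724, -1.124], [0.017, -0.8, -0.6, 0.965], [0.0, 0.0, 0.0, 1.0]]
0.1 [0.24057062 0.57616962 0.24742142] [ 1.96596857e-01  9.80483900e-01 -9.26548092e-04 -3.72409081e-04] [-0.26958821  0.10292159  0.10760585]
```

View pics/top0.png

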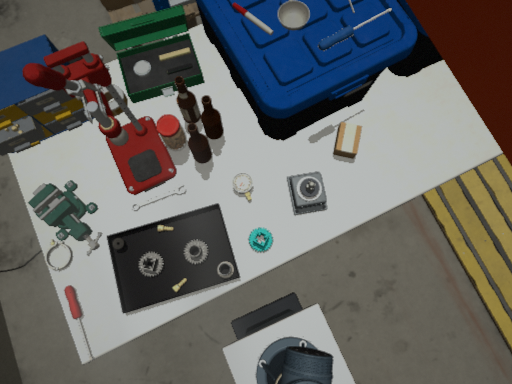

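View pics/side0.png

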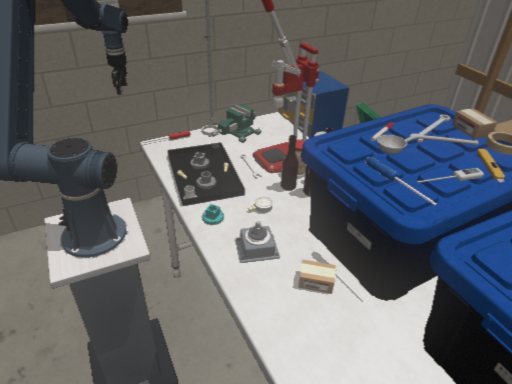

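The top view shows a black tray at about (173,258), with gears at (150,263) and (195,251). The turquoise look-alike is at (261,239) and the gearbox shaft at (309,188). In the side view the gears are at (200,159) and (206,180), the turquoise one at (213,214) and the shaft at (258,230).

Candidates for the splined gear (top pixels) are the grey gear (150,263), the grey gear (195,251) and the turquoise one (261,239), which I exclude. A close crop will decide it.

```bash
python3 - <<'E'
import cv2,numpy as np
t=cv2.imread("pics/top0.png");s=cv2.imread("pics/side0.png")
f=lambda im,u,v,r:cv2.resize(im[v-r:v+r,u-r:u+r],(380,290 if 0 else 380),interpolation=cv2.INTER_CUBIC)
a=np.hstack([f(t,150,263,19),f(t,195,251,19)]);b=np.hstack([f(t,309,188,19),f(s,203,168,25)])
cv2.imwrite("pics/crop1.png",cv2.resize(np.vstack([a,b]),(600,600)))
E
```

```text
(no output)
```

View pics/crop1.png

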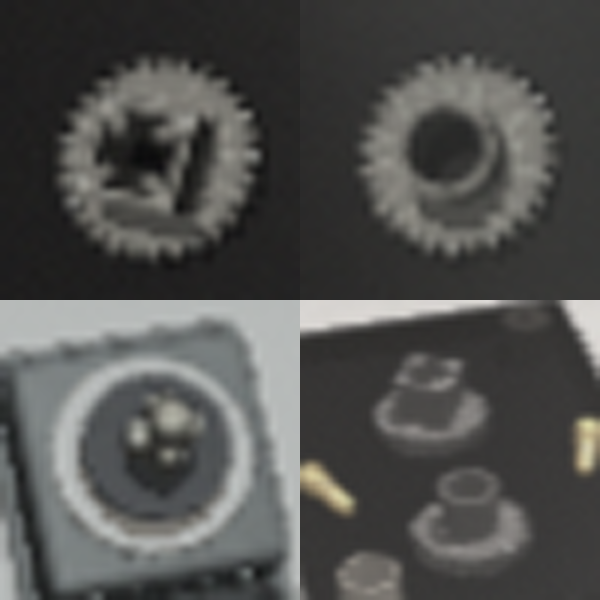

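The splined gear is the left one, top pixel (150,263): the crop shows a square boss with diagonal teeth. The right one, (195,251), has a round boss. Next I measure both in the two views.

```bash
cat > h.py <<'E'
import numpy as np,cv2
def load(n): return dict(np.load(n+".npz"))
def cloud(s):
    z=s["range_z"];v,u=np.indices(z.shape);K=s["mtx"]
    c=np.stack([(u-K[0,2])/K[0,0]*z,(v-K[1,2])/K[1,1]*z,z],-1)
    w=c@s["pose"][:3,:3].T+s["pose"][:3,3]; w[z<=0]=np.nan; return w
def ray(s,p,h):
    p=np.atleast_2d(p).astype(float);K=s["mtx"];d=np.c_[(p-K[:2,2])/[K[0,0],K[1,1]],np.ones(len(p))]@s["pose"][:3,:3].T
    o=s["pose"][:3,3];return o+d*((h-o[2])/d[:,2])[:,None]
E
python3 - <<'E'
from h import *
for n,g,sh in(("top0",(150,263),(309,188)),("side0",(200,159),(258,230))):
    s=load(n);w=cloud(s)
    for nm,(u,v) in(("gear",g),("shaft",sh)):
        r=24; 
        P=w[v-r:v+r,u-r:u+r].reshape(-1,3);z=P[:,2]
        print(n,nm,np.histogram(z[np.isfinite(z)],bins=np.arange(-.01,.14,.004)))if n=="top0" else 0
        c=w[v,u]
        for lo,hi in((.012,.025),(.044,.058),(.055,.064),(.069,.079),(.105,.125)):
            near=np.hypot(P[:,0]-c[0],P[:,1]-c[1])<(.075 if nm=="shaft" else .05)
            m=(z>lo)&(z<hi)&near
            if m.sum()>4:
                Q=P[m];R=cv2.minAreaRect((Q[:,:2]*1000).astype(np.float32))
                print(n,nm,(lo,hi),m.sum(),"mean",Q.mean(0).round(4),"rect",np.round(R[0],1),np.round(R[1],1),round(R[2],1))
E
```

```text
top0 gear (array([   0,    4,  272, 1183,  388,   28,  128,  130,   21,    6,    9,
          5,   15,   15,   41,   47,    2,    0,    0,    0,    0,    0,
          0,    0,    0,    0,    0,    0,    0,    0,    0,    0,    0,
          0,    0,    0,    0]), array([-0.01 , -0.006, -0.002,  0.002,  0.006,  0.01 ,  0.014,  0.018,
        0.022,  0.026,  0.03 ,  0.034,  0.038,  0.042,  0.046,  0.05 ,
        0.054,  0.058,  0.062,  0.066,  0.07 ,  0.074,  0.078,  0.082,
        0.086,  0.09 ,  0.094,  0.098,  0.102,  0.106,  0.11 ,  0.114,
        0.118,  0.122,  0.126,  0.13 ,  0.134,  0.138]))
top0 gear (0.012, 0.025) 292 mean [0.4604 0.2557 0.0182] rect [463.3 259.2] [75.6 73.6] 1.0
top0 gear (0.044, 0.058) 101 mean [0.4628 0.2589 0.0497] rect [463.  259.4] [38.5 38. ] 54.2
top0 shaft (array([  2, 161, 586, 272, 166,  61,  18,  16,  11,  12,  11,  12,  13,
        25,  51, 199, 218, 132,  43,   1,  89, 124,  12,   4,   5,   2,
        10,  11,   3,   4,  10,  13,   0,   0,   0,   0,   0]), array([-0.01 , -0.006, -0.002,  0.002,  0.006,  0.01 ,  0.014,  0.018,
        0.022,  0.02
[... 734 characters left out ...]
 14.4] 20.8
side0 gear (0.012, 0.025) 106 mean [0.4561 0.2471 0.02  ] rect [455.9 244.1] [79.4 75.2] 77.0
side0 gear (0.044, 0.058) 59 mean [0.4593 0.2618 0.0504] rect [459.7 263.2] [43.2 40.3] 58.2
side0 shaft (0.012, 0.025) 27 mean [ 0.4491 -0.2837  0.0159] rect [ 469.2 -281.5] [ 66.5 132.7] 64.5
side0 shaft (0.044, 0.058) 318 mean [ 0.4623 -0.2931  0.0534] rect [ 470.8 -278.7] [101.3 103.1] 74.8
side0 shaft (0.055, 0.064) 314 mean [ 0.4649 -0.2896  0.0589] rect [ 471.5 -277.5] [97.1 94.8] 76.3
side0 shaft (0.069, 0.079) 138 mean [ 0.4688 -0.2834  0.0762] rect [ 470.6 -279.4] [56.8 58. ] 60.8
side0 shaft (0.105, 0.125) 30 mean [ 0.4697 -0.2794  0.1144] rect [ 469.7 -279.1] [20.  14.3] 16.0
```

Both views agree on each thing:

| Thing | Position (m) | Boss/body top | Yaw (mod 90°) |
|---|---|---|---|
| Gear | about (0.462, 0.260) | 0.050 | about 56° |
| Shaft | about (0.472, -0.279) | tip about 0.115 | about 76° |

These heights and sizes match the text. The tool's y axis is at 67.3° now, so I turn it −11° on the way.

```bash
python3 -m crank '[{"dp":[0.615,-0.878,-0.3],"angular":[0,0,-0.92]},{"dp":[0.615,-0.878,-0.3],"angular":[0,0,-0.92]},{"dp":[0.615,-0.878,-0.3],"angular":[0,0,-0.92]},{"dp":[0.615,-0.878,-0.3],"angular":[0,0,-0.92]},{"dp":[0.615,-0.878,-0.3],"angular":[0,0,-0.92]},{"dp":[0.615,-0.878,-0.3],"angular":[0,0,-0.92]},{"dp":[0.615,-0.878,-0.3],"angular":[0,0,-0.92]},{"dp":[0.615,-0.878,-0.3],"angular":[0,0,-0.92]},{"dp":[0.615,-0.878,-0.3],"angular":[0,0,-0.92]},{"dp":[0.615,-0.878,-0.3],"angular":[0,0,-0.92]},{"dp":[0.615,-0.878,-0.3],"angular":[0,0,-0.92]},{"dp":[0.615,-0.878,-0.3],"angular":[0,0,-0.92]},{"dp":[0,0,0],"angular":[0,0,0]},{"dp":[0,0,0],"angular":[0,0,0]}]' 0 40
cat >> h.py <<'E'
def tool():
    from station import sense
    from scipy.spatial.transform import Rotation as R
    s=sense();M=R.from_quat(s["tool_rot"]).as_matrix()
    print("t",round(s["t"],2),"tcp",s["tcp_pos"].round(4),"yaw_y",np.degrees(np.arctan2(M[1,1],M[0,1])).round(2),"z",M[:,2].round(4),"F",np.round(s["force"],1),"gap",s["finger_gap"],"q",np.round(s["q"],2));return s
E
python3 -c "from h import *;tool()"
```

```text
t: 1.5
tcp_pos: [0.4622, 0.26, 0.1399]
tool_rot: [0.291, 0.957, -0.0, -0.001]
force: [0.1, -0.3, -0.2]
finger_gap: 0.999
gripper_force: 0.0
t 1.5 tcp [0.4622 0.26   0.1399] yaw_y 56.17 z [-1.5e-03 -1.0e-04 -1.0e+00] F [ 0.1 -0.3 -0.2] gap 0.9986204671368324 q [ 0.3   0.56  1.77  0.    0.81 -0.68]
```

```bash
python3 -m crank '[{"dp":[0,0,-0.7],"angular":[0,0,0]},{"dp":[0,0,-0.7],"angular":[0,0,0]},{"dp":[0,0,-0.7],"angular":[0,0,0]},{"dp":[0,0,-0.6],"angular":[0,0,0]},{"dp":[0,0,-0.4],"angular":[0,0,0]},{"dp":[0,0,-0.26],"angular":[0,0,0]},{"dp":[0,0,0],"angular":[0,0,0]}]' && python3 -m crank '[{"dp":[0,0,0],"angular":[0,0,0]},{"dp":[0,0,0],"angular":[0,0,0]},{"dp":[0,0,0],"angular":[0,0,0]},{"dp":[0,0,0],"angular":[0,0,0]},{"dp":[0,0,0],"angular":[0,0,0]},{"dp":[0,0,0],"angular":[0,0,0]},{"dp":[0,0,0],"angular":[0,0,0]},{"dp":[0,0,0],"angular":[0,0,0]},{"dp":[0,0,0],"angular":[0,0,0]},{"dp":[0,0,0],"angular":[0,0,0]}]' 1 60; python3 -c "from h import *;tool()"
```

```text
t: 2.2
tcp_pos: [0.4616, 0.261, 0.0389]
tool_rot: [0.29, 0.957, -0.0, -0.001]
force: [-0.1, 0.3, 0.2]
finger_gap: 1.0
gripper_force: 0.0
t: 3.2
tcp_pos: [0.4631, 0.2609, 0.0406]
tool_rot: [0.29, 0.957, 0.001, 0.001]
force: [-0.9, 1.5, 6.0]
finger_gap: 0.432
gripper_force: 60.7
t 3.2 tcp [0.4631 0.2609 0.0406] yaw_y 56.26 z [ 2.1e-03  8.0e-04 -1.0e+00] F [-0.9  1.5  6. ] gap 0.4318791383768477 q [ 0.3   0.74  1.81  0.    0.59 -0.68]
```

```bash
python3 -m crank '[{"dp":[0,0,0.5],"angular":[0,0,0]},{"dp":[0,0,0.9],"angular":[0,0,0]},{"dp":[0,0,0.9],"angular":[0,0,0]},{"dp":[0,0,0.9],"angular":[0,0,0]},{"dp":[0,0,0.9],"angular":[0,0,0]},{"dp":[0,0,0.7],"angular":[0,0,0]},{"dp":[0,0,0.5],"angular":[0,0,0]},{"dp":[0,0,0],"angular":[0,0,0]}]' && python3 -m crank '[{"dp":[0.015,-0.5,0],"angular":[0,0,1]},{"dp":[0.015,-0.9,0],"angular":[0,0,1]},{"dp":[0.015,-0.95,0],"angular":[0,0,1]},{"dp":[0.015,-0.95,0],"angular":[0,0,1]},{"dp":[0.015,-0.95,0],"angular":[0,0,1]},{"dp":[0.015,-0.95,0],"angular":[0,0,1]},{"dp":[0.015,-0.95,0],"angular":[0,0,1]},{"dp":[0.015,-0.95,0],"angular":[0,0,1]},{"dp":[0.015,-0.95,0],"angular":[0,0,1]},{"dp":[0.015,-0.95,0],"angular":[0,0,1]},{"dp":[0.015,-0.95,0],"angular":[0,0,1]},{"dp":[0.015,-0.95,0],"angular":[0,0,1]},{"dp":[0.015,-0.95,0],"angular":[0,0,1]},{"dp":[0.015,-0.95,0],"angular":[0,0,1]},{"dp":[0.015,-0.95,0],"angular":[0,0,1]},{"dp":[0.015,-0.95,0],"angular":[0,0,1]},{"dp":[0.015,-0.95,0],"angular":[0,0,1]},{"dp":[0.015,-0.95,0],"angular":[0,0,1]},{"dp":[0.015,-0.95,0],"angular":[0,0,1]},{"dp":[0.015,-0.5,0],"angular":[0,0,1]}]'; python3 - <<'E'
from h import *
from station import vision
tool()
for n in("top","side"):
    s=vision.snapshot(n);np.savez(n+"1.npz",**s);cv2.imwrite(f"pics/{n}1.png",s["image"])
a=load("top1")["image"][100:290,200:420];b=load("side1")["image"][100:290,150:370]
cv2.imwrite("pics/c2.png",cv2.resize(np.hstack([a,b]),(800,345),interpolation=cv2.INTER_CUBIC))
E
```

```text
t: 4.0
tcp_pos: [0.4633, 0.2609, 0.2004]
tool_rot: [0.29, 0.957, 0.001, 0.002]
force: [-0.0, 0.4, -1.4]
finger_gap: 0.434
gripper_force: 60.1
t: 6.0
tcp_pos: [0.4708, -0.2831, 0.1971]
tool_rot: [0.12, 0.993, 0.0, -0.001]
force: [-0.2, -0.6, -2.7]
finger_gap: 0.431
gripper_force: 60.3
t 6.0 tcp [ 0.4708 -0.2831  0.1971] yaw_y 76.22 z [-1.e-03  2.e-04 -1.e+00] F [-0.2 -0.6 -2.7] gap 0.43092034689587533 q [-0.74  0.49  1.68 -0.    0.97 -2.07]
```

View pics/c2.png

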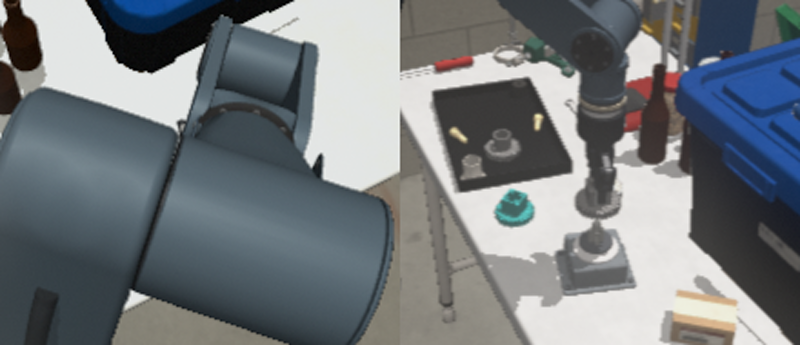

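The gear is in hand, level, and just above the shaft: side pixel about (259,210), with the shaft tip at about (259,222). The top view is hidden by the arm. I measure the in-hand offset from the side camera.

```bash
python3 - <<'E'
from h import *
s=load("side1");w=cloud(s);P=w.reshape(-1,3)
near=np.hypot(P[:,0]-.471,P[:,1]+.281)<.06
print(np.histogram(P[near,2],np.arange(.1,.22,.004)))
for lo,hi in((.16,.18),(.163,.173),(.168,.18),(.155,.185)):
    m=near&(P[:,2]>lo)&(P[:,2]<hi);Q=(P[m]*1000).astype(np.float32)
    c,r=cv2.minEnclosingCircle(Q[:,:2]);print(lo,hi,m.sum(),np.round(c,1),round(r,1))
# silhouette: disc extreme columns
uv=np.indices(w.shape[:2])[::-1].reshape(2,-1).T
m=near&(P[:,2]>.155)&(P[:,2]<.185);q=uv[m]
print("px",q.min(0),q.max(0),q.mean(0))
h=cv2.convexHull(q.astype(np.float32));print(cv2.fitEllipse(h))
m=(np.hypot(P[:,0]-.471,P[:,1]+.281)<.02)&(P[:,2]>.095)&(P[:,2]<.125);print("shaft tip",m.sum(),(P[m]*1000).mean(0).round(1))
E
```

```text
(array([ 17,   7,   5,   8,   9,   3,   0,   0,   0,   0,   0,   0,   0,
         0,   0,   3,  25,  26,  49, 137,  12,   8,  15,  15,  12,  21,
        21,  33,   8]), array([0.1  , 0.104, 0.108, 0.112, 0.116, 0.12 , 0.124, 0.128, 0.132,
       0.136, 0.14 , 0.144, 0.148, 0.152, 0.156, 0.16 , 0.164, 0.168,
       0.172, 0.176, 0.18 , 0.184, 0.188, 0.192, 0.196, 0.2  , 0.204,
       0.208, 0.212, 0.216]))Traceback (most recent call last):
  File "<stdin>", line 7, in <module>
cv2.error: OpenCV(4.12.0) /io/opencv/modules/imgproc/src/shapedescr.cpp:201: error: (-215:Assertion failed) count >= 0 && (depth == CV_32F || depth == CV_32S) in function 'minEnclosingCircle'
```

```bash
python3 - <<'E'
from h import *
s=load("side1");w=cloud(s);P=w.reshape(-1,3)
near=np.hypot(P[:,0]-.471,P[:,1]+.281)<.06
uv=np.indices(w.shape[:2])[::-1].reshape(2,-1).T
for lo,hi in((.16,.182),(.172,.182)):
    m=near&(P[:,2]>lo)&(P[:,2]<hi);Q=np.ascontiguousarray((P[m]*1000)[:,:2]).astype(np.float32)
    c,r=cv2.minEnclosingCircle(Q);R=cv2.minAreaRect(Q);print(lo,hi,m.sum(),np.round(c,1),round(r,1),R,"zmed",np.median(P[m,2]))
    q=np.ascontiguousarray(uv[m]).astype(np.float32);print("px",q.min(0),q.max(0))
    # ray from silhouette mid column
    mid=[(q[:,0].min()+q[:,0].max())/2,0]
    K=s["mtx"];print("lateral centre col",mid[0])
def proj(p):
    c=s["pose"][:3,:3].T@(np.array(p)-s["pose"][:3,3]);return (s["mtx"]@c/c[2])[:2]
print("disc if at tcp",proj([.4708,-.2831,.17]),"shaft axis from view0 at same h",proj([.4705,-.279,.17]))
E
```

```text
0.16 0.182 251 [ 467.  -286.3] 39.0 ((465.03082275390625, -291.4027099609375), (62.03199768066406, 73.61834716796875), 61.41800308227539) zmed 0.17658229735248354
px [246. 204.] [270. 220.]
lateral centre col 258.0
0.172 0.182 197 [ 467.  -286.3] 39.0 ((464.8580017089844, -291.30853271484375), (62.03199768066406, 73.22476196289062), 61.41800308227539) zmed 0.1772072618133419
px [246. 204.] [270. 218.]
lateral centre col 258.0
disc if at tcp [258.34250551 210.80638636] shaft axis from view0 at same h [257.66838579 210.02611552]
```

```bash
python3 -m crank '[{"dp":[0.04,0.13,-0.3],"angular":[0,0,0]},{"dp":[0,0,-0.5],"angular":[0,0,0]},{"dp":[0,0,-0.5],"angular":[0,0,0]},{"dp":[0,0,-0.2],"angular":[0,0,0]},{"dp":[0,0,-0.1],"angular":[0,0,0]},{"dp":[0,0,-0.1],"angular":[0,0,0]},{"dp":[0,0,-0.1],"angular":[0,0,0]},{"dp":[0,0,0],"angular":[0,0,0]}]'; python3 -c "from h import *;tool()"
```

```text
t: 6.9
tcp_pos: [0.4725, -0.2768, 0.1444]
tool_rot: [0.119, 0.993, 0.0, -0.0]
force: [-0.4, 0.6, -1.9]
finger_gap: 0.433
gripper_force: 60.3
t 6.9 tcp [ 0.4725 -0.2768  0.1444] yaw_y 76.29 z [-2.e-04  2.e-04 -1.e+00] F [-0.4  0.6 -1.9] gap 0.43294805066644404 q [-0.73  0.57  1.72  0.    0.85 -2.07]
```

```bash
python3 -m crank '[{"dp":[0,-0.06,0],"angular":[0,0,0]},{"dp":[0,0,-0.1],"angular":[0,0,0]},{"dp":[0,0,-0.1],"angular":[0,0,0]},{"dp":[0,0,-0.1],"angular":[0,0,0]},{"dp":[0,0,-0.1],"angular":[0,0,0]},{"dp":[0,0,-0.05],"angular":[0,0,0]},{"dp":[0,0,0],"angular":[0,0,0]}]'; python3 -c "from h import *;tool()"
```

```text
t: 7.6
tcp_pos: [0.473, -0.2786, 0.1307]
tool_rot: [0.12, 0.993, 0.0, 0.0]
force: [4.7, 1.6, -2.5]
finger_gap: 0.438
gripper_force: 60.2
t 7.6 tcp [ 0.473  -0.2786  0.1307] yaw_y 76.26 z [ 1.e-03  4.e-04 -1.e+00] F [ 4.7  1.6 -2.5] gap 0.4377101685965879 q [-0.74  0.59  1.73  0.    0.82 -2.07]
```

```bash
python3 -m crank '[{"dp":[0.03,0.01,0],"angular":[0,0,0]},{"dp":[0,0,-0.1],"angular":[0,0,0]},{"dp":[0,0,-0.1],"angular":[0,0,0]},{"dp":[0,0,0],"angular":[0,0,0]}]'; python3 -c "from h import *;tool()"
```

```text
t: 8.0
tcp_pos: [0.4733, -0.2784, 0.1245]
tool_rot: [0.119, 0.993, 0.0, -0.0]
force: [2.1, 1.7, -2.7]
finger_gap: 0.434
gripper_force: 60.1
t 8.0 tcp [ 0.4733 -0.2784  0.1245] yaw_y 76.28 z [-4.e-04  4.e-04 -1.e+00] F [ 2.1  1.7 -2.7] gap 0.43436629507615493 q [-0.74  0.61  1.73  0.    0.81 -2.07]
```

It has meshed: the underside is about 10 mm below the key tops with no axial force. I go on down with a firmer grip.

```bash
python3 -m crank '[{"dp":[0.02,0.01,0],"angular":[0,0,0]},{"dp":[0,0,-0.15],"angular":[0,0,0]},{"dp":[0,0,-0.15],"angular":[0,0,0]},{"dp":[0,0,-0.15],"angular":[0,0,0]},{"dp":[0,0,-0.1],"angular":[0,0,0]},{"dp":[0,0,0],"angular":[0,0,0]}]' 1 100;python3 -m crank '[{"dp":[0,0,-0.1],"angular":[0,0,0]},{"dp":[0,0,-0.1],"angular":[0,0,0]},{"dp":[0,0,0],"angular":[0,0,0]}]'; python3 -c "from h import *;tool()"
```

```text
t: 8.6
tcp_pos: [0.4737, -0.2783, 0.1086]
tool_rot: [0.119, 0.993, 0.0, -0.0]
force: [-1.9, -0.6, 4.5]
finger_gap: 0.425
gripper_force: 103.5
t: 8.9
tcp_pos: [0.4737, -0.2783, 0.1033]
tool_rot: [0.119, 0.993, -0.0, -0.0]
force: [-2.0, 1.0, 9.0]
finger_gap: 0.427
gripper_force: 104.0
t 8.9 tcp [ 0.4737 -0.2783  0.1033] yaw_y 76.3 z [-5.e-04 -3.e-04 -1.e+00] F [-2.  1.  9.] gap 0.42727157516528236 q [-0.73  0.64  1.74 -0.    0.76 -2.07]
```

```bash
for i in 1 ; do python3 -m crank '[{"dp":[0,0,-0.05],"angular":[0,0,0]},{"dp":[0,0,0],"angular":[0,0,0]}]'; python3 -m crank '[{"dp":[0,0,-0.05],"angular":[0,0,0]},{"dp":[0,0,0],"angular":[0,0,0]}]';  done
```

```text
t: 9.1
tcp_pos: [0.4737, -0.2783, 0.1027]
tool_rot: [0.119, 0.993, -0.0, -0.0]
force: [-3.0, 1.1, 13.2]
finger_gap: 0.422
gripper_force: 104.8
t: 9.3
tcp_pos: [0.4738, -0.2783, 0.1026]
tool_rot: [0.119, 0.993, -0.0, 0.0]
force: [-4.9, 3.2, 22.0]
finger_gap: 0.425
gripper_force: 106.1
```

TCP height has stopped at 0.1026 while the force climbs. With the 36.6 mm in-hand offset from the grasp (0.0406 − 0.004), the underside is at 0.066, which is home. I hold and check with one look.

```bash
python3 -m crank '[{"dp":[0,0,-0.02],"angular":[0,0,0]},{"dp":[0,0,0],"angular":[0,0,0]},{"dp":[0,0,0],"angular":[0,0,0]},{"dp":[0,0,0],"angular":[0,0,0]},{"dp":[0,0,0],"angular":[0,0,0]}]'; python3 - <<'E'
from h import *
from station import vision
tool()
s=vision.snapshot("side");w=cloud(s);P=w.reshape(-1,3)
near=np.hypot(P[:,0]-.471,P[:,1]+.281)<.045
print(np.histogram(P[near,2],np.arange(.054,.12,.004)))
m=near&(P[:,2]>.074)&(P[:,2]<.088);print("disc top",np.median(P[m,2]))
cv2.imwrite("pics/c3.png",cv2.resize(s["image"][110:290,140:380],(800,600),interpolation=cv2.INTER_CUBIC))
E
```

```text
t: 9.8
tcp_pos: [0.4738, -0.2783, 0.1026]
tool_rot: [0.119, 0.993, -0.001, 0.0]
force: [-7.3, 4.2, 25.9]
finger_gap: 0.423
gripper_force: 106.6
t 9.8 tcp [ 0.4738 -0.2783  0.1026] yaw_y 76.32 z [ 3.0e-04 -1.2e-03 -1.0e+00] F [-7.3  4.2 25.9] gap 0.4228166401060177 q [-0.73  0.64  1.74 -0.    0.76 -2.07]
(array([77, 49, 38,  9, 26, 22, 74, 96, 12, 10, 10, 11, 14, 16, 22, 21]), array([0.054, 0.058, 0.062, 0.066, 0.07 , 0.074, 0.078, 0.082, 0.086,
       0.09 , 0.094, 0.098, 0.102, 0.106, 0.11 , 0.114, 0.118]))
disc top 0.08210667958517603
```

View pics/c3.png

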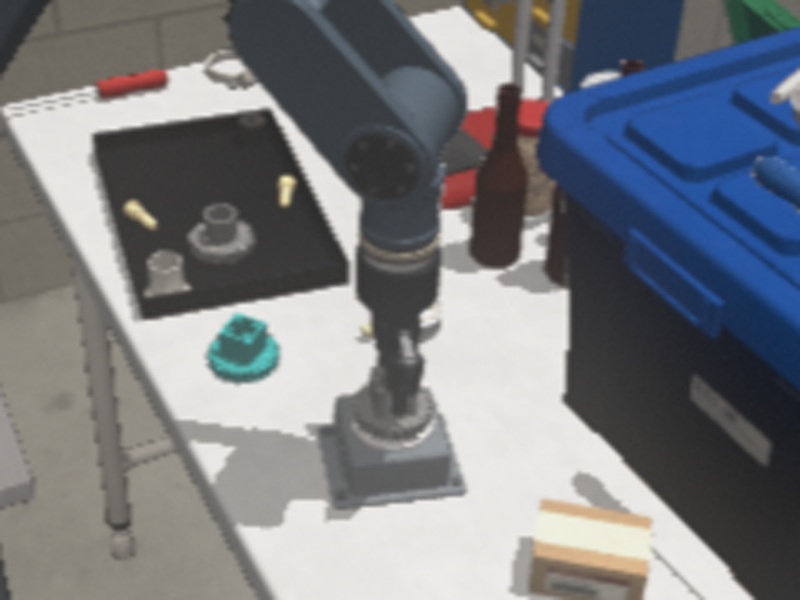

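The gear sits flat on the gearbox at crop pixel (395,410), still held. Its disc top reads 0.082; this camera reads about 2 mm high, so that is 0.080, the fully home height. The plain gear, turquoise gear, gauge and carton are undisturbed; the spanner is hidden behind the arm in this view.

```bash
python3 -c "from station import order;print(order.sign_off())"
```

```text
the job is handed in; nothing more can be done
None
```

The splined gear is meshed on the shaft and pressed fully home, boss up and still gripped with about 25 N of push, and the job was handed in at about 10 s on the robot's clock.

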